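# Lock a filter cartridge into the bayonet socket of a sampling pump

## Robot

A 6-joint arm with a two-finger parallel gripper is mounted at the origin on a cart in front of the work surface, level with it; the furniture and walls round the work are solid. World frame = base frame: x ahead of the robot, y to its left, z up, the work surface at z = 0. Lengths are in mm, angles in rad, forces in N, time in s.
With the tool pointing down it reaches from about 250 to 725 mm from the base axis. Payload 4 kg.
Tool frame: the origin (TCP) lies between the finger pads; the fingertips stand 14 mm ahead of it and the grasp point (between the pads) lies 5 mm behind it (env.finger_overhang is the distance from the TCP to the fingertips, in mm); z points along the fingers, y is the line along which they close (so a half turn about z gives the same grasp; the last joint's range is limited). The gripper opens to 85 mm and grips with 20 to 120 N. Pads are 22 mm wide; open, the fingers measure 114 mm over their backs; the gripper's body (76 mm by 85 mm) begins 54 mm behind the grasp point. The pads swing forward as they close: fully open they stand 13 mm farther back than shut.
Start: joints at [-1.299, 0.241, 0.005, 1.335, 0, 1.571], TCP at [134.231, -481.645, 245.306] pointing down, gripper open.
Joint ranges: [-2.72, 2.72], [-1.05, 1.87], [-1.09, 1.28], [-1.99, 2.15], [-1.42, 1.44], [-3.14, 3.14]. Speed limits (rad/s): [2.79, 2.79, 3.14, 3.14, 3.14, 3.14].

## Interface

Orientations are given as [roll, pitch, yaw] about the fixed x, y, z axes, in that order (R = Rz(yaw) Ry(pitch) Rx(roll)).
In Python, from bench import env gives the robot as it stands.
- The arm moves only by the tool drive_tool, never from a script. Its argument "moves" is a list of rows, each a list of 7 numbers: the shift along the tool's x, y, z in m, then the turn, a rotation vector about the tool's x, y, z in degrees, then the gripper command: -1 is fully open, 1 is shut, values between are in proportion. In form: [[dx, dy, dz, ax, ay, az, jaw], ...]. A call has 1 to 20 rows; each row shifts and turns the commanded pose from where the row before left it, along the tool's axes as they then stand; what a row does not reach is not made up. A row lasts 1/8 s, in which the tool goes at most 62.5 mm and 10.7 degrees, less where a joint would pass 70% of its speed; a pose out of reach is approached as far as the arm can. A call is refused whole if a number of a shift passes 0.0625 or a number of a turn 10.7, either way. A call with a gripper value outside its range is refused whole. The fingers move at their own pace and stop on an object; "squeeze" is the grip in N (left out, the last holds). Time passes only in rows, so rows that do not move let the fingers close. It gives the time, the measured TCP pose, the force, the opening and the grip force at its end, in the units of the state.
- env.sense(): the state, without advancing time (a new reading comes with each control period).
- env.camera(name): name is "scene" or "top" or "wrist"; returns (picture, depth): 384x512x3 uint8, red, green, blue; 384x512 float32, mm along the optical axis (not along the pixel's ray), 0 where there is no reading.
- env.camera_model(name): a dict with "K" (3x3 intrinsics, pixels), "k1" (the pictures are not rectified: a ray, as slopes to the right and down, at radius r is drawn at 1 + k1 r^2 times it, then the intrinsics apply), "R" (3x3) and "t" (3): a world point X has camera coordinates R X + t; the wrist camera has in their place "mount" (4x4, takes a point from camera to tool coordinates, whose origin is the TCP and whose axes are the flange's). Camera axes: x right, y down, z forward; pixel columns grow to the right and rows downward; lengths in mm; the calibration is good to about 2 mm. A picture is of the moment at which its call begins: read the wrist's pose just before it. camera_model takes no time and is no camera call.
- env.job_done(): hands the job in; it is judged then, once.
The state is a dict: "t": time; "qpos": joint angles; "joint_vel": joint speeds; "tau": joint torques, N m; "tcp_pos": TCP position; "tool_rot": TCP orientation; "contact_force": force on the tool from outside, world axes, zero at the start; "wrist_torque": the same for the moment, N m; "grip_width": opening from 0.0 (shut) to 1.0 (fully open); "finger_force": force on a finger pad.
Only numpy, scipy, OpenCV 4.12 (cv2) and the standard library are available. Lean on these libraries where they do the work, as an engineer would, in place of code of your own. Each camera call takes 0.05 s, during which the arm holds its last target. There are 200 camera calls.

## Task

Fit the filter cartridge that stands on the table into the bayonet socket on top of the sampling pump: lower it upright so that its two lugs drop through the two slots of the socket (the socket ring may be swivelled some way to either side, so feel for the slots gently), press it down against the spring, turn it clockwise (seen from above) about a quarter turn up to the stop, and let go so that it springs up locked. Do not press or twist hard at any time, and leave the other things on the table where they are.

Things in the scene. Friction and masses are not known exactly. Their poses are not given: they have to be found in the camera images.
- cartridge_center (a point): Centre of the loose white filter cartridge (80 mm high, about 0.12 kg, upright on the table), 40 mm above its underside. From below: spigot 44 mm diameter, 20 mm high, lower rim chamfered 2.5 mm; drum 56 mm diameter from 20 to 44 mm; upright grip fin from 44 to 80 mm, 44 mm long, 12 mm thick, to be pinched across its thickness. x: along the fin and through both lugs; z up.
- cartridge_lugs (a point): Point on the cartridge's axis at mid-height of its two lugs, 6.5 mm above its underside (33.5 mm below its centre). The lugs stand out of the spigot opposite each other, along +x and -x (under the fin's two ends), to 28 mm from the axis; each is 9 mm wide and reaches from 4 to 9 mm above the underside.
- pump: White sampling pump fixed on the table, 130 (x) by 150 (y) by 45 mm high, knob and dark display on its front (-x side). Origin: centre of its underside; z up. A grey ring, 70 mm outside, is on the middle of its top, from 45 to 66 mm above the table. Contact forces between cartridge and pump adding up to over 60 N (a twist of 1.5 N m counts as 60 N) are damage.
- socket_mouth (a point): Centre of the socket's mouth, 66 mm above the table; bore 46.4 mm (1.2 mm play all round). Its 6 mm lip has two opposite slots 2 mm wider than the lugs on each side, nominally at the pump's +x and -x, but the ring, far too stiff to turn, stands up to 26 degrees off either way; no reading tells: see or feel it. Lugs resting on the lip: cartridge centre 102 mm above the table, spigot 4 mm in the bore.
- socket_floor (a point): Socket floor on its axis, 45 mm above the table. Cartridge centre heights above the table: 97 mm meets the spring seat (2 N, then 0.9 N per mm); below 91 mm the lugs clear the lip; 87 mm seat bottoms (11 N). Held at 88 to 90 mm it turns clockwise from above to a hard stop 90 to 94 degrees on; let go there, the spring lifts it to 94.5 mm into a recess, where it cannot turn.
- saline_bottle: White bottle with blue cap, 48 mm diameter, 104 mm high, standing; origin at the centre of its underside. Leave alone.
- plaster_roll: Roll of plaster tape lying flat, 69 mm across, 19 mm high; origin at the centre of its underside. Leave alone.
- timer: Small white timer, 60x64x18 mm, lying flat; origin at the centre of its underside. Leave alone.
- tip_carton: Green and white carton, 46x85x60 mm; origin at the centre of its underside. Leave alone.
Mind the look-alikes: they are no part of the job. Leave any yellow look-alike of the part that bears cartridge_center alone.

How it is judged (in metres and radians):
On the way, in this order (a step that is already met when the one before it is completed fails the run):
1. the cartridge is pressed down into the socket, lugs in the slots and below the lip (z of cartridge_center in the frame of pump below 0.0915 m and horizontal distance between cartridge_center and pump below 0.004 m and angle between the x axis of cartridge_center and the x axis of pump, either way round below 0.65 rad), for 0.1 s.
2. it is turned with its lugs under the lip until it stands crosswise to the pump (z of cartridge_center in the frame of pump below 0.097 m and horizontal distance between cartridge_center and pump below 0.004 m and angle between the x axis of cartridge_center and the x axis of pump, either way round above 0.95 rad), for 0.1 s.
At the end, for the whole second after the job is handed in: The cartridge sits locked in the socket and at rest: within 4 mm of the socket's axis, upright within 7 degrees, turned crosswise to the pump (its fin more than 54 degrees from the pump's x axis), sprung up into the recess with its centre 92.5 to 96.5 mm above the pump's underside, and let go (z of cartridge_center in the frame of pump between 0.0925 and 0.0965 m and horizontal distance between cartridge_center and pump below 0.004 m and angle between the x axis of cartridge_center and the x axis of pump, either way round above 0.95 rad and angle between cartridge_center's own z axis and vertical below 0.12 rad and linear speed of cartridge below 0.02 m/s); the robot touches nothing.
It fails at once if the cartridge is pressed or twisted against the pump's socket with more than 60 N, all contacts added up (a twist of 1.5 N m counts as 60 N) (contact force between cartridge and pump above 60 N).
It fails at once if a bystander is moved by more than 2 cm (distance of any of saline_bottle, plaster_roll, timer, tip_carton from where it was at the start of the episode above 0.02 m).
It also fails if it takes over 72 s, if anything falls off the work surface, if the arm or the gripper's body presses on something with over 40 N, if the wrist force passes 120 N, or if a joint passes its speed limit or range.

## Working session

There is one attempt and no reset: what is moved stays moved. The work goes in short steps, Python scripts to look and compute and a tool call to move; the robot and the scene stay as the last step left them, time stands still between calls to the robot, and variables do not carry over. Pictures are saved under pics/ and viewed, at most 10 in all, crops included, and the job is handed in when it is done.

Besides the shell and the picture viewer there is one more tool, called after "Request:" by a JSON object that holds its "op" and its "data", one argument or row to a line. drive_tool: Moves the arm, as the interface text tells. Its arguments: {"type":"object","properties":{"moves":{"type":"array","items":{"type":"array","items":{"type":"number"}}},"squeeze":{"type":"number"}},"required":["moves"]}

```bash
mkdir -p pics; ls
cat > h.py <<'E'
import numpy as np, cv2
from bench import env
def snap(n,f):
    p,d=env.camera(n); cv2.imwrite('pics/'+f+'.png',cv2.cvtColor(p,cv2.COLOR_RGB2BGR)); np.save('pics/'+f+'.npy',d); return p,d
E
python3 - <<'E'
from h import *
s=env.sense(); print(s)
a,_=snap('scene','s0'); b,_=snap('top','t0')
for n in('scene','top','wrist'): print(n,env.camera_model(n))
E
```

```text
pics
{'t': 0.0, 'qpos': array([-1.29899199e+00,  2.41395039e-01,  3.70623610e-03,  1.33520186e+00,
       -2.31664850e-05,  1.57079629e+00]), 'joint_vel': array([ 0.00100651, -0.0001757 ,  0.00111357,  0.00212689,  0.00075927,
        0.00137767]), 'tau': array([ 3.89609140e-04, -3.72319543e+01,  2.52406704e+01,  1.69164408e-02,
       -1.69884247e-04,  3.88213834e-06]), 'tcp_pos': array([ 134.06408691, -481.05581982,  244.41502668]), 'tool_rot': array([-3.13949832e+00,  2.31663514e-05,  2.71804423e-01]), 'contact_force': array([-0.37233513,  0.96144197,  0.60982905]), 'wrist_torque': array([-0.05610179,  0.04378231, -0.00135673]), 'finger_force': 0.0, 'grip_width': 1.000183444374778}
scene {'K': array([[400.48269254,   0.        , 253.53616316],
       [  0.        , 400.48269254, 192.49826476],
       [  0.        ,   0.        ,   1.        ]]), 'k1': 0.004355433955888189, 'R': array([[-0.81086352, -0.58513434,  0.01086982],
       [-0.41635914,  0.56372788, -0.71334139],
       [ 0.41127292, -0.58294826, -0.70073241]]), 't': array([383.04937416, 285.43678255, 941.924004  ])}
top 
[... 244 characters left out ...]
     [-0.99065573,  0.00763248, -0.13617255],
       [ 0.13627339,  0.01477757, -0.99056105]]), 't': array([ -24.37971741,  522.91739233, 1203.42408616])}
wrist {'K': array([[297.31058376,   0.        , 254.15760134],
       [  0.        , 297.31058376, 191.3831657 ],
       [  0.        ,   0.        ,   1.        ]]), 'k1': -0.04666393870027112, 'mount': array([[-7.08409450e-05, -9.47836234e-01, -3.18757697e-01,
         8.17612749e+01],
       [ 9.99999987e-01, -1.12593205e-04,  1.12558773e-04,
         6.20536184e-01],
       [-1.42577234e-04, -3.18757685e-01,  9.47836230e-01,
        -1.28638121e+02],
       [ 0.00000000e+00,  0.00000000e+00,  0.00000000e+00,
         1.00000000e+00]])}
```

View pics/s0.png

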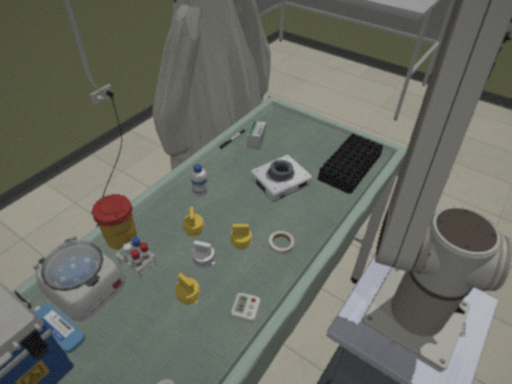

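View pics/t0.png

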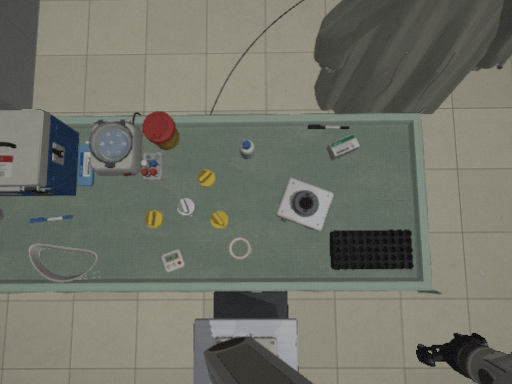

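```bash
cat >> h.py <<'E'
from scipy.spatial.transform import Rotation as Ro
def ray(n,uv,pose=None):
    m=env.camera_model(n); K=m['K']; uv=np.atleast_2d(np.float64(uv))
    q=(uv-[K[0,2],K[1,2]])/[K[0,0],K[1,1]]; s=q.copy()
    for _ in range(20): s=q/(1+m['k1']*(s**2).sum(1,keepdims=True))
    v=np.c_[s,np.ones(len(s))]
    if n=='wrist':
        p,r=pose; T=m['mount']; Rt=Ro.from_euler('xyz',r).as_matrix()
        return p+Rt@T[:3,3], v@(Rt@T[:3,:3]).T
    return -m['R'].T@m['t'], v@m['R']
def onz(n,uv,z,pose=None):
    o,d=ray(n,uv,pose); return (o+d*((z-o[2])/d[:,2:]))[:,:2]
def cloud(n,d,pose=None):
    h,w=d.shape; vu=np.mgrid[:h,:w]; o,v=ray(n,np.c_[vu[1].ravel(),vu[0].ravel()],pose)
    # per-pixel depth is along optical axis, rays have unit axis component
    return (o+v*d.reshape(-1,1)).reshape(h,w,3)
E
python3 - <<'E'
from h import *
d=np.load('pics/t0.npy'); P=cloud('top',d)
print('cart drum',onz('top',[186,207],50),'pump top',onz('top',[305,204],60))
for nm,c in (('cart',(186,207)),('pump',(305,204))):
    print(nm, P[c[1],c[0]])
p=cv2.imread('pics/t0.png'); hsv=cv2.cvtColor(p,cv2.COLOR_BGR2HSV)
m=((hsv[...,1]<35)&(hsv[...,2]>150)).astype(np.uint8)
n,l,st,ce=cv2.connectedComponentsWithStats(m)
for i in range(1,n):
    if st[i,4]>40 and 100<st[i,1]<290:
        c,(w,h),a=cv2.minAreaRect(np.argwhere(l==i)[:,::-1].astype(np.float32)); print(st[i],c,w,h,a,onz('top',c,45)[0])
i=l[195,290]
cr=np.hstack([cv2.resize(p[180:235,160:215],(400,400),interpolation=cv2.INTER_CUBIC),cv2.resize(p[177:232,278:333],(400,400),interpolation=cv2.INTER_CUBIC)])
cv2.imwrite('pics/crop0.png',cr)
E
```

```text
cart drum [[493.61448321 179.59906008]] pump top [[ 499.01619204 -187.00886959]]
cart [490.93611556 175.27132514  73.25164812]
pump [ 499.81250505 -187.78182064   53.39918924]
[ 279  179   54   51 1053] (305.481689453125, 203.8353729248047) 45.63311004638672 38.76838684082031 20.2248592376709 [ 501.32808577 -190.2655172 ]
[179 199  15  16  85] (187.4000244140625, 207.2000274658203) 11.62755298614502 16.099689483642578 26.56505012512207 [493.53273239 176.15855031]
[230 238  11  21  42] (234.68453979492188, 248.1907958984375) 20.124860763549805 9.637960433959961 87.1375961303711 [366.33165242  29.0243063 ]
[164 251  20  20 100] (172.64382934570312, 260.8835754394531) 15.449432373046875 18.14137840270996 69.44395446777344 [329.05472662 218.41795405]
```

View pics/crop0.png

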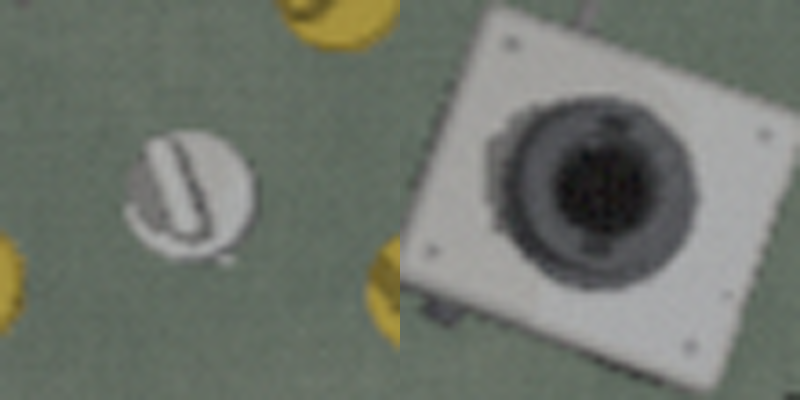

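The top view shows the white cartridge at about (187,207), with its fin at yaw ≈ +24°. The pump is at (305,204), with yaw ≈ -19° and slots at yaw ≈ -8°. There are yellow look-alikes around the cartridge. I'll turn the wrist first, then travel.

Request:
{"op": "drive_tool", "data": {
  "moves": [
    [0, 0, 0, 0, 0, -10.45, -1],
    [0, 0, 0, 0, 0, -10.45, -1],
    [0, 0, 0, 0, 0, -10.45, -1],
    [0, 0, 0, 0, 0, -10.45, -1],
    [0, 0, 0, 0, 0, -10.45, -1],
    [0, 0, 0, 0, 0, -10.45, -1],
    [0, 0, 0, 0, 0, -10.45, -1],
    [0, 0, 0, 0, 0, -10.45, -1],
    [0, 0, 0, 0, 0, -10.45, -1],
    [0, 0, 0, 0, 0, -10.45, -1],
    [0, 0, 0, 0, 0, -10.45, -1],
    [0, 0, 0, 0, 0, -10.45, -1],
    [0, 0, 0, 0, 0, -10.45, -1],
    [0, 0, 0, 0, 0, -10.45, -1],
    [0, 0, 0, 0, 0, -10.45, -1],
    [0, 0, 0, 0, 0, -10.45, -1],
    [0, 0, 0, 0, 0, -10.45, -1],
    [0, 0, 0, 0, 0, -10.45, -1]
  ]
}}

```text
t: 2.35
tcp_pos: [134.1, -481.3, 244.8]
tool_rot: [3.14, 0.0, -2.722]
contact_force: [-0.7, 0.6, -0.1]
grip_width: 1.0
finger_force: 0.0
```

Request:
{"op": "drive_tool", "data": {
  "moves": [
    [-0.05, 0.013, 0, 0, 0, 0, -1],
    [-0.05, 0.013, 0, 0, 0, 0, -1],
    [-0.05, 0.013, 0, 0, 0, 0, -1],
    [-0.05, 0.013, 0, 0, 0, 0, -1],
    [-0.05, 0.013, 0, 0, 0, 0, -1],
    [-0.05, 0.013, 0, 0, 0, 0, -1],
    [-0.05, 0.013, 0, 0, 0, 0, -1],
    [-0.05, 0.013, 0, 0, 0, 0, -1],
    [-0.05, 0.013, 0, 0, 0, 0, -1],
    [0, 0, 0, 0, 0, 0, -1],
    [0, 0, 0, 0, 0, 0, -1]
  ]
}}

```text
t: 3.72
tcp_pos: [498.8, -193.6, 244.7]
tool_rot: [3.141, -0.002, -2.728]
contact_force: [-0.2, -0.4, -0.0]
grip_width: 1.0
finger_force: 0.0
```

Run:
```python
from h import *
s=env.sense(); print(s['tcp_pos'],s['tool_rot'],s['qpos'])
p,d=snap('wrist','w1'); np.save('pics/w1pose.npy',[s['tcp_pos'],s['tool_rot']])
```

```text
[ 498.82302715 -193.64619152  244.65170408] [ 3.14061428e+00 -1.58459281e-03 -2.72787514e+00] [-3.70067810e-01  3.12148785e-01  9.99538338e-02  1.36041436e+00
 -4.25736099e-04 -7.83784160e-01]
```

View pics/w1.png

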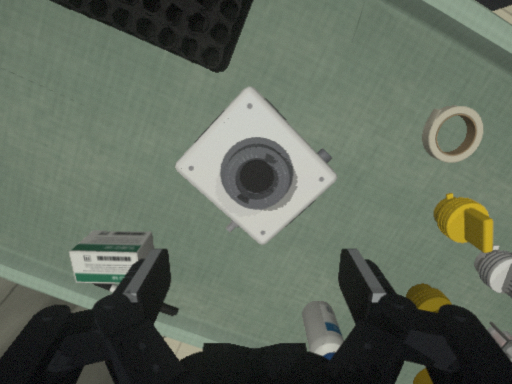

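Run:
```python
from h import *
pose=np.load('pics/w1pose.npy'); p=cv2.imread('pics/w1.png'); hsv=cv2.cvtColor(p,cv2.COLOR_BGR2HSV)
m=((hsv[...,1]<30)&(hsv[...,2]>130)).astype(np.uint8); n,l=cv2.connectedComponents(m)
c=np.argwhere(l==l[190,200])[:,::-1].astype(np.float32)
X=onz('wrist',c,45,pose).astype(np.float32); print('pump top rect',cv2.minAreaRect(X))
# rectified (world) view of plane z=66: 90x90mm at 6 px/mm around guess
o,_=ray('wrist',[[0,0]],pose); M=env.camera_model('wrist'); K=M['K']; T=M['mount']; Rt=Ro.from_euler('xyz',pose[1]).as_matrix()
cx,cy=500,-188; g=np.mgrid[0:560,0:560]; wx=cx+45-g[0]*90/560; wy=cy+45-g[1]*90/560
W=np.stack([wx,wy,np.full(wx.shape,66.)],-1); C=((W-pose[0])@Rt-T[:3,3])@T[:3,:3]
s=C[...,:2]/C[...,2:]; s=s*(1+M['k1']*(s**2).sum(-1,keepdims=True))
uv=(s*[K[0,0],K[1,1]]+[K[0,2],K[1,2]]).astype(np.float32)
r=cv2.remap(p,uv[...,0],uv[...,1],cv2.INTER_CUBIC); r=cv2.convertScaleAbs(r,alpha=2)
cv2.imwrite('pics/rect1.png',r)
```

```text
pump top rect ((507.3984680175781, -192.78253173828125), (147.2400665283203, 141.691162109375), 69.04664611816406)
```

View pics/rect1.png

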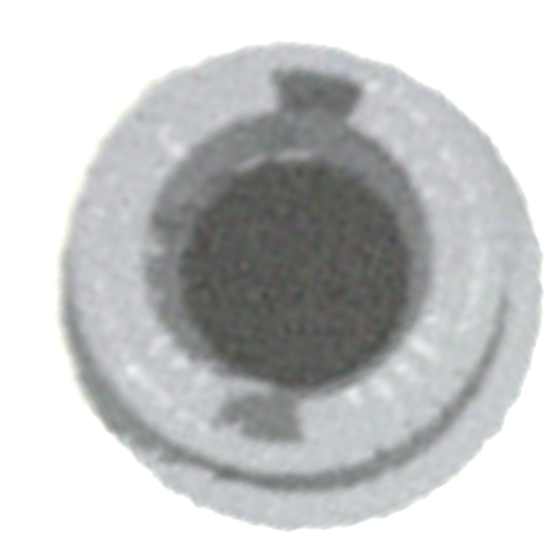

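The rectified socket view shows the ring axis at about (503.9, -189.3). The slots' midline is at yaw ≈ -10°, and the pump is at yaw ≈ -21°. Next, the cartridge.

Request:
{"op": "drive_tool", "data": {
  "moves": [
    [-0.02, 0.049, 0, 0, 0, 0, -1],
    [-0.02, 0.049, 0, 0, 0, 0, -1],
    [-0.02, 0.049, 0, 0, 0, 0, -1],
    [-0.02, 0.049, 0, 0, 0, 0, -1],
    [-0.02, 0.049, 0, 0, 0, 0, -1],
    [-0.02, 0.049, 0, 0, 0, 0, -1],
    [-0.02, 0.049, 0, 0, 0, 0, -1],
    [0, 0, 0, 0, 0, 0, -1],
    [0, 0, 0, 0, 0, 0, -1]
  ]
}}

```text
t: 4.9
tcp_pos: [489.7, 175.3, 245.3]
tool_rot: [-3.141, -0.001, -2.73]
contact_force: [-0.5, -0.6, -0.1]
grip_width: 1.005
finger_force: 0.0
```

```bash
cat >> h.py <<'E'
def rectify(p,pose,z,cx,cy,half=45,N=560):
    M=env.camera_model('wrist'); K=M['K']; T=M['mount']; Rt=Ro.from_euler('xyz',pose[1]).as_matrix()
    g=np.mgrid[0:N,0:N]; wx=cx+half-g[0]*2*half/N; wy=cy+half-g[1]*2*half/N
    W=np.stack([wx,wy,np.full(wx.shape,float(z))],-1); C=((W-pose[0])@Rt-T[:3,3])@T[:3,:3]
    s=C[...,:2]/C[...,2:]; s=s*(1+M['k1']*(s**2).sum(-1,keepdims=True))
    uv=(s*[K[0,0],K[1,1]]+[K[0,2],K[1,2]]).astype(np.float32)
    return cv2.remap(p,uv[...,0],uv[...,1],cv2.INTER_CUBIC)
E
python3 - <<'E'
from h import *
s=env.sense(); pose=[s['tcp_pos'],s['tool_rot']]; print(pose)
snap('wrist','w2'); np.save('pics/w2pose.npy',pose)
p=cv2.imread('pics/w2.png')
r=np.hstack([cv2.convertScaleAbs(rectify(p,pose,z,490,176,50,400),alpha=1.5) for z in (80,44)])
cv2.imwrite('pics/rect2.png',r)
E
```

```text
[array([489.65617279, 175.25006057, 245.29783223]), array([-3.14105304e+00, -6.29336526e-04, -2.72963454e+00])]
```

View pics/rect2.png

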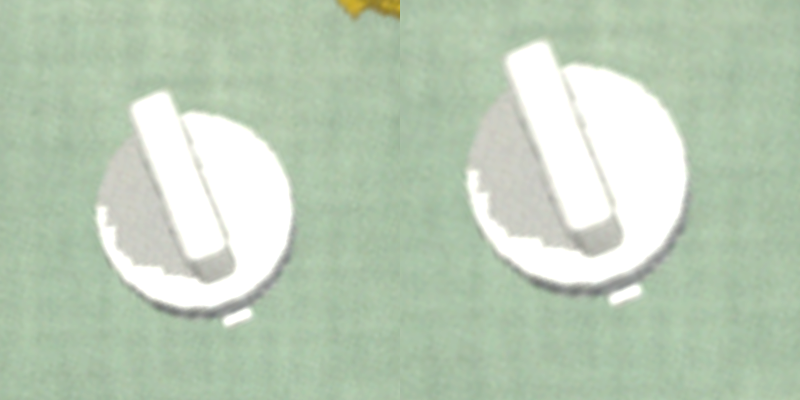

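Fin centre is at (496.2, 181.6) with yaw 20.2°. Aligning, descending and gripping.

Request:
{"op": "drive_tool", "data": {
  "moves": [
    [-0.0083, 0.0037, 0, 0, 0, 3.4, -0.2],
    [0, 0, 0, 0, 0, 0, -0.2],
    [0, 0, 0.035, 0, 0, 0, -0.2],
    [0, 0, 0.035, 0, 0, 0, -0.2],
    [0, 0, 0.035, 0, 0, 0, -0.2],
    [0, 0, 0.035, 0, 0, 0, -0.2],
    [0, 0, 0.025, 0, 0, 0, -0.2],
    [0, 0, 0.018, 0, 0, 0, -0.2],
    [0, 0, 0, 0, 0, 0, -0.2],
    [0, 0, 0, 0, 0, 0, -0.2]
  ],
  "squeeze": 40
}}

```text
t: 6.2
tcp_pos: [496.6, 182.7, 63.1]
tool_rot: [-3.142, 0.001, -2.788]
contact_force: [0.2, 0.3, 0.2]
grip_width: 0.603
finger_force: 0.0
```

Request:
{"op": "drive_tool", "data": {
  "moves": [
    [0, 0, 0, 0, 0, 0, 1],
    [0, 0, 0, 0, 0, 0, 1],
    [0, 0, 0, 0, 0, 0, 1],
    [0, 0, 0, 0, 0, 0, 1],
    [0, 0, 0, 0, 0, 0, 1],
    [0, 0, 0, 0, 0, 0, 1]
  ]
}}

```text
t: 6.95
tcp_pos: [496.5, 183.5, 63.1]
tool_rot: [-3.142, 0.001, -2.788]
contact_force: [-0.8, -0.6, 6.5]
grip_width: 0.136
finger_force: 43.6
```

Request:
{"op": "drive_tool", "data": {
  "moves": [
    [0, 0, -0.02, 0, 0, 0, 1],
    [0, 0, -0.05, 0, 0, 0, 1],
    [0, 0, -0.05, 0, 0, 0, 1],
    [0.0076, -0.022, 0, 0, 0, 0, 1],
    [0.0153, -0.044, 0, 0, 0, 0, 1],
    [0.0153, -0.044, 0, 0, 0, 0, 1],
    [0.0153, -0.044, 0, 0, 0, 0, 1],
    [0.0153, -0.044, 0, 0, 0, 0, 1],
    [0.0153, -0.044, 0, 0, 0, 0, 1],
    [0.0153, -0.044, 0, 0, 0, 0, 1],
    [0.0153, -0.044, 0, 0, 0, 0, 1],
    [0.0076, -0.022, 0, 0, 0, 0, 1],
    [0, 0, 0, 0, 0, 7.6, 1],
    [0, 0, 0, 0, 0, 7.6, 1],
    [0, 0, 0, 0, 0, 7.6, 1],
    [0, 0, 0, 0, 0, 7.6, 1],
    [0, 0, 0, 0, 0, 0, 1],
    [0, 0, 0, 0, 0, 0, 1]
  ]
}}

```text
t: 9.2
tcp_pos: [503.0, -189.2, 181.8]
tool_rot: [3.141, -0.001, 2.967]
contact_force: [1.1, -0.1, -1.5]
grip_width: 0.132
finger_force: 42.6
```

Run:
```python
from h import *
s=env.sense(); pose=[s['tcp_pos'],s['tool_rot']]; print(pose,s['contact_force'],s['wrist_torque'],s['qpos'])
snap('wrist','w3'); np.save('pics/w3pose.npy',pose)
p=cv2.imread('pics/w3.png')
zc=pose[0][2]-23
r=np.hstack([cv2.convertScaleAbs(rectify(p,pose,z,x,-190,50,400),alpha=1.5) for z,x in ((zc+40,504),(66,504))])
cv2.imwrite('pics/rect3.png',r)
```

```text
[array([ 502.9786144 , -189.18267184,  181.84927008]), array([ 3.14142230e+00, -9.51637401e-04,  2.96675684e+00])] [ 1.10921835 -0.09481345 -1.53612194] [ 0.0513763  -0.03535283 -0.01814321] [-3.59752277e-01  3.49648088e-01 -1.30894415e-02  1.20902553e+00
 -7.52169571e-06 -1.84916381e-01]
```

View pics/rect3.png

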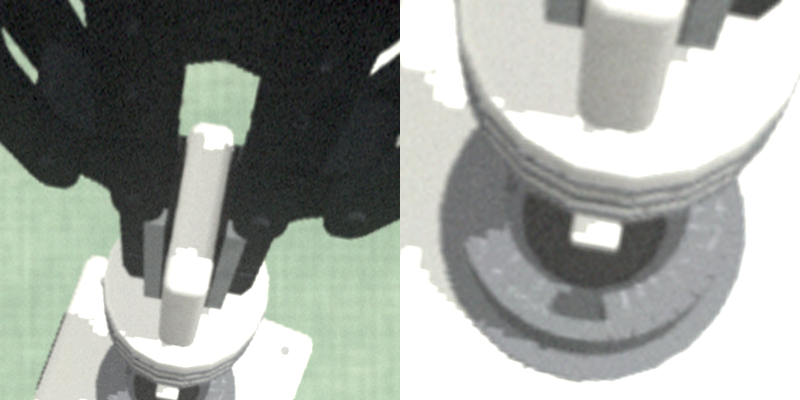

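Request:
{"op": "drive_tool", "data": {
  "moves": [
    [-0.0019, 0, 0.01, 0, 0, 0, 1],
    [0, 0, 0.015, 0, 0, 0, 1],
    [0, 0, 0.015, 0, 0, 0, 1],
    [0, 0, 0.01, 0, 0, 0, 1],
    [0, 0, 0, 0, 0, 0, 1],
    [0, 0, 0, 0, 0, 0, 1]
  ]
}}

```text
t: 10.0
tcp_pos: [505.4, -189.7, 132.6]
tool_rot: [-3.142, 0.001, 2.965]
contact_force: [0.5, 0.2, -1.2]
grip_width: 0.133
finger_force: 42.6
```

Request:
{"op": "drive_tool", "data": {
  "moves": [
    [0, 0, 0.0015, 0, 0, 0, 1],
    [0, 0, 0.0015, 0, 0, 0, 1],
    [0, 0, 0.0015, 0, 0, 0, 1],
    [0, 0, 0.001, 0, 0, 0, 1],
    [0, 0, 0.001, 0, 0, 0, 1]
  ]
}}

```text
t: 10.62
tcp_pos: [505.1, -189.6, 125.8]
tool_rot: [3.142, -0.0, 2.965]
contact_force: [0.1, 0.2, 1.0]
grip_width: 0.131
finger_force: 42.7
```

No contact so far, so the spigot is in the bore. Continuing gently.

Request:
{"op": "drive_tool", "data": {
  "moves": [
    [0, 0, 0.001, 0, 0, 0, 1],
    [0, 0, 0.001, 0, 0, 0, 1],
    [0, 0, 0.001, 0, 0, 0, 1]
  ]
}}

```text
t: 11.0
tcp_pos: [504.8, -189.4, 122.6]
tool_rot: [3.141, -0.001, 2.965]
contact_force: [-0.3, 1.7, -0.4]
grip_width: 0.128
finger_force: 42.7
```

Request:
{"op": "drive_tool", "data": {
  "moves": [
    [0, 0, 0.0015, 0, 0, 0, 1],
    [0, 0, 0.0015, 0, 0, 0, 1],
    [0, 0, 0.0015, 0, 0, 0, 1],
    [0, 0, 0.001, 0, 0, 0, 1]
  ]
}}

```text
t: 11.5
tcp_pos: [504.9, -189.4, 117.6]
tool_rot: [3.141, -0.0, 2.965]
contact_force: [-4.2, 3.4, 4.6]
grip_width: 0.133
finger_force: 43.6
```

Request:
{"op": "drive_tool", "data": {
  "moves": [
    [0.0004, 0.0003, 0.0015, 0, 0, 0, 1],
    [0, 0, 0.0015, 0, 0, 0, 1],
    [0, 0, 0.0015, 0, 0, 0, 1],
    [0, 0, 0.001, 0, 0, 0, 1],
    [0, 0, 0, 0, 0, 0, 1]
  ]
}}

```text
t: 12.12
tcp_pos: [504.8, -189.4, 112.9]
tool_rot: [-3.141, 0.001, 2.965]
contact_force: [-5.0, 2.4, 7.2]
grip_width: 0.129
finger_force: 44.0
```

Request:
{"op": "drive_tool", "data": {
  "moves": [
    [0.0005, 0, 0.0008, 0, 0, 0, 1],
    [0, 0, 0, 0, 0, 0, 1],
    [0, -0.0001, 0, 0, 0, 6, 1],
    [0, -0.0001, 0, 0, 0, 6, 1],
    [0, -0.0001, 0, 0, 0, 6, 1]
  ]
}}

```text
t: 12.75
tcp_pos: [505.1, -188.9, 112.2]
tool_rot: [3.14, 0.002, 2.648]
contact_force: [-2.0, 4.9, 7.1]
grip_width: 0.132
finger_force: 43.9
```

Run:
```python
from h import *
s=env.sense(); print({k:s[k] for k in('tcp_pos','tool_rot','contact_force','wrist_torque')})
```

```text
{'tcp_pos': array([ 505.13472307, -188.9495798 ,  112.20093569]), 'tool_rot': array([3.13956122e+00, 1.88859138e-03, 2.64818931e+00]), 'contact_force': array([-1.97668416,  4.92123503,  7.13721853]), 'wrist_torque': array([1.06922422, 0.58080856, 0.11448797])}
```

Request:
{"op": "drive_tool", "data": {
  "moves": [
    [0.0004, 0.0002, 0, 0, 0, 6, 1],
    [0, -0.0001, 0, 0, 0, 6, 1],
    [0, -0.0001, 0, 0, 0, 6, 1],
    [0, -0.0001, 0, 0, 0, 6, 1],
    [0, -0.0001, 0, 0, 0, 6, 1]
  ]
}}

```text
t: 13.38
tcp_pos: [505.0, -189.1, 112.3]
tool_rot: [3.138, 0.002, 2.125]
contact_force: [-1.3, 4.2, 8.6]
grip_width: 0.134
finger_force: 43.9
```

Request:
{"op": "drive_tool", "data": {
  "moves": [
    [0, -0.0001, 0, 0, 0, 6, 1],
    [0, -0.0001, 0, 0, 0, 6, 1],
    [0, -0.0001, 0, 0, 0, 6, 1],
    [0, 0, 0, 0, 0, 0, 1]
  ]
}}

```text
t: 13.88
tcp_pos: [505.0, -189.2, 112.4]
tool_rot: [3.138, 0.0, 1.813]
contact_force: [-1.4, 4.6, 7.9]
grip_width: 0.132
finger_force: 43.9
```

Run:
```python
from h import *
s=env.sense(); print({k:s[k] for k in('tcp_pos','tool_rot','contact_force','wrist_torque')})
```

```text
{'tcp_pos': array([ 504.96753642, -189.16867245,  112.4264115 ]), 'tool_rot': array([3.13763822e+00, 4.72801206e-04, 1.81287752e+00]), 'contact_force': array([-1.35846396,  4.56563774,  7.86200153]), 'wrist_torque': array([ 0.94398806,  0.36016551, -0.06871726])}
```

Request:
{"op": "drive_tool", "data": {
  "moves": [
    [0.0003, -0.0001, 0, 0, 0, 6, 1],
    [0, -0.0001, 0, 0, 0, 6, 1],
    [0, -0.0001, 0, 0, 0, 5, 1],
    [0, 0, 0, 0, 0, 2, 1],
    [0, 0, 0, 0, 0, 0, 1]
  ]
}}

```text
t: 14.5
tcp_pos: [505.0, -189.2, 112.6]
tool_rot: [3.137, -0.0, 1.482]
contact_force: [-1.5, 3.8, 6.5]
grip_width: 0.133
finger_force: 43.8
```

Run:
```python
from h import *
s=env.sense(); print({k:s[k] for k in('tcp_pos','tool_rot','contact_force','wrist_torque')})
```

```text
{'tcp_pos': array([ 504.95680712, -189.17428542,  112.55378702]), 'tool_rot': array([ 3.13694473e+00, -3.37879044e-04,  1.48183866e+00]), 'contact_force': array([-1.46753685,  3.83947009,  6.49179222]), 'wrist_torque': array([0.81744062, 0.24397231, 0.03240638])}
```

Yaw is 84.9°, so it has turned 85°. Now 1.5° steps to the stop, watching the torque.

Request:
{"op": "drive_tool", "data": {
  "moves": [
    [0, 0, 0.0003, 0, 0, 1.5, 1],
    [0, 0, 0, 0, 0, 1.5, 1],
    [0, 0, 0, 0, 0, 1.5, 1]
  ]
}}

```text
t: 14.88
tcp_pos: [504.9, -189.2, 112.3]
tool_rot: [3.137, -0.001, 1.403]
contact_force: [-1.6, 3.6, 7.4]
grip_width: 0.13
finger_force: 44.0
```

Run:
```python
from h import *
s=env.sense(); print({k:s[k] for k in('tcp_pos','tool_rot','contact_force','wrist_torque')})
```

```text
{'tcp_pos': array([ 504.86050252, -189.21416676,  112.30326173]), 'tool_rot': array([ 3.13712046e+00, -5.54133800e-04,  1.40289570e+00]), 'contact_force': array([-1.62428341,  3.55247966,  7.40533594]), 'wrist_torque': array([0.80509318, 0.31593997, 0.19035173])}
```

Request:
{"op": "drive_tool", "data": {
  "moves": [
    [0, 0, 0, 0, 0, 1.3, 1],
    [0, 0, 0, 0, 0, 1, 1],
    [0, 0, 0, 0, 0, 0, 1]
  ]
}}

```text
t: 15.25
tcp_pos: [504.4, -189.1, 112.3]
tool_rot: [3.138, -0.001, 1.364]
contact_force: [-2.5, 3.8, 7.5]
grip_width: 0.135
finger_force: 44.1
```

Run:
```python
from h import *
s=env.sense(); print({k:s[k] for k in('tcp_pos','tool_rot','contact_force','wrist_torque')})
```

```text
{'tcp_pos': array([ 504.4004175 , -189.09467963,  112.26016681]), 'tool_rot': array([ 3.13809483e+00, -7.05890139e-04,  1.36380996e+00]), 'contact_force': array([-2.47213053,  3.79081757,  7.49728085]), 'wrist_torque': array([0.82596953, 0.52960964, 0.27422739])}
```

Request:
{"op": "drive_tool", "data": {
  "moves": [
    [0, 0, -0.0015, 0, 0, 0, 1],
    [0, 0, -0.0015, 0, 0, 0, 1],
    [0, 0, -0.0015, 0, 0, 0, 1],
    [0, 0, 0, 0, 0, 0, 1]
  ]
}}

```text
t: 15.75
tcp_pos: [503.9, -189.3, 115.6]
tool_rot: [3.14, -0.0, 1.363]
contact_force: [0.8, 3.0, 4.0]
grip_width: 0.135
finger_force: 43.4
```

Run:
```python
from h import *
s=env.sense(); print({k:s[k] for k in('tcp_pos','tool_rot','contact_force','wrist_torque')})
```

```text
{'tcp_pos': array([ 503.87093336, -189.32066465,  115.6211249 ]), 'tool_rot': array([ 3.13980004e+00, -3.81793574e-04,  1.36272489e+00]), 'contact_force': array([0.83622179, 2.96937248, 4.01706779]), 'wrist_torque': array([ 0.83839817, -0.32047293,  0.07674866])}
```

It is now above 91 mm with a light upward force, so it is in the recess. Opening.

Request:
{"op": "drive_tool", "data": {
  "moves": [
    [0, 0, -0.0015, 0, 0, 0, 1],
    [0, 0, 0, 0, 0, 0, 0.3],
    [0, 0, 0, 0, 0, 0, 0.2],
    [0, 0, 0, 0, 0, 0, 0.0],
    [0, 0, 0, 0, 0, 0, 0.0],
    [0, 0, -0.02, 0, 0, 0, 0],
    [0, 0, -0.04, 0, 0, 0, 0],
    [0, 0, -0.04, 0, 0, 0, 0],
    [0, 0, 0, 0, 0, 0, 0],
    [0, 0, 0, 0, 0, 0, 0]
  ]
}}

```text
t: 17.0
tcp_pos: [502.7, -189.2, 216.3]
tool_rot: [-3.141, 0.0, 1.363]
contact_force: [-0.5, 0.5, -0.6]
grip_width: 0.505
finger_force: 0.0
```

Run:
```python
from h import *
s=env.sense(); pose=[s['tcp_pos'],s['tool_rot']]; print(pose,s['contact_force'])
p,d=snap('wrist','w4'); P=cloud('wrist',d,pose)
sel=(abs(P[...,0]-503.9)<40)&(abs(P[...,1]+189.3)<40)&(P[...,2]>115)&(P[...,2]<150)
q=P[sel]; top=q[q[:,2]>np.percentile(q[:,2],50)]; print(len(q),np.percentile(q[:,2],[50,90,98]),cv2.minAreaRect(top[:,:2].astype(np.float32)))
p=cv2.imread('pics/w4.png')
cv2.imwrite('pics/rect4.png',np.hstack([cv2.convertScaleAbs(rectify(p,pose,z,504,-189,50,400),alpha=1.3) for z in (134.5,98.5)]))
```

```text
[array([ 502.70840087, -189.2272844 ,  216.26762971]), array([-3.14103606e+00,  5.99401072e-05,  1.36255502e+00])] [-0.50581303  0.48972708 -0.58611075]
919 [134.06989133 135.05845794 135.68931556] ((503.9991455078125, -189.67669677734375), (42.274078369140625, 10.490878105163574), 77.74473571777344)
```

View pics/rect4.png

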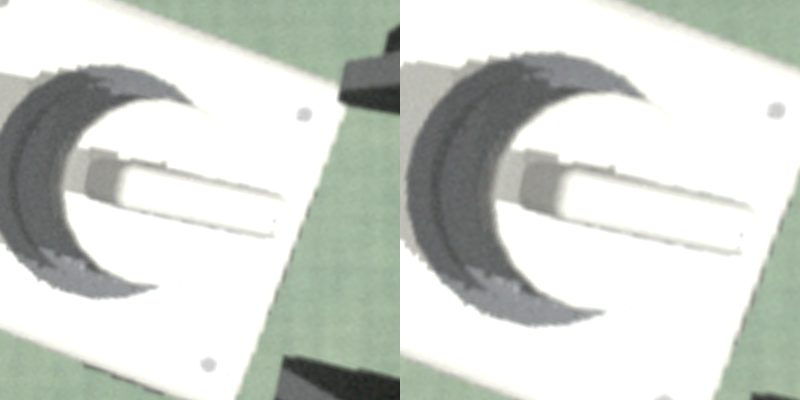

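The fin top is at 134.1 mm, so the centre is at about 94.1–94.5 mm. Its yaw is 77.7°, about 81° from the pump's x axis (-21°), and it is centred at (504.0, -189.7). It is locked and the gripper is clear, so I'm handing in.

```bash
python3 -c "
from h import *
print(env.job_done())"
```

```text
the job is handed in; nothing more can be done
None
```

The cartridge is locked in the pump's socket, turned about 92° clockwise to the stop and sprung up to about 94 mm. The gripper is clear, and I handed the job in at about 17 s; it gave no verdict back.

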